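# Tap three stoppers home in order

## Task

The tall bottle, the squat bottle and the spice mill have just been filled and their stoppers stand proud. With a fingertip tap or press each stopper lightly down until it is fully home, first the cork of the tall bottle, then the cork of the squat bottle, then the wooden plug on top of the mill. Lift nothing, leave the bottles standing where they are, and do not disturb anything else on the shelf.

Things in the scene. Friction and masses are not known exactly. Their poses are not given: they have to be found in the camera images.
- tall_bottle: loose cobalt glass bottle, 0.55 kg, 70 mm across, straight to 115 mm, then narrowing to a slim neck; glass lip (38 mm across) at 180 mm. Origin: centre of its underside; z along its axis, up
- tall_cork (a joint): how far the tall bottle's cork is pressed in, in m: 0 standing 10 mm proud, 0.010 fully home (a firm stop: head resting on the lip). Starts between 0 and 0.003. It slides straight down against about 3.5 N of friction and stays where it is left
- tall_cork_top (a point): centre of the flat top of the tall bottle's cork (round head 32 mm across, 12 mm thick). It is 202 mm above the bottle's underside at joint 0 and 192 mm when home; moves with the cork
- squat_bottle: loose cobalt glass bottle, 0.50 kg, low and wide: 84 mm across, straight to 65 mm, short neck, glass lip (46 mm across) at 108 mm. Origin: centre of its underside; z along its axis, up
- squat_cork (a joint): how far the squat bottle's cork is pressed in, in m: as for the tall one (0.010 fully home, starts 0 to 0.003, about 3.5 N, stays)
- squat_cork_top (a point): centre of the flat top of the squat bottle's cork (round head 38 mm across, 12 mm thick). 130 mm above the bottle's underside at joint 0, 120 mm when home; moves with the cork
- mill: dark bronze hand-crank spice mill, fixed to the shelf: round foot 100 mm across, waisted body, hopper 84 mm across at the top, rim at 150 mm; crank on its +x side, reaching 90 mm from its axis. Origin: centre of its underside; z up
- mill_plug (a joint): how far the mill's plug is pressed in, in m: as for the corks (0.010 fully home, starts 0 to 0.003, about 3.5 N, stays)
- mill_plug_top (a point): centre of the flat top of the mill's pale boxwood plug (round head 42 mm across, 12 mm thick) in the middle of the hopper. 172 mm above the shelf at joint 0, 162 mm when home; moves with the plug
- crank_knob (a point): middle of the knob of the mill's crank, which turns if pushed (axis along the mill's x at 87 mm height, arm 55 mm); to be left alone
- cup: loose copper measuring cup, 64 mm across the rim, 55 mm high, with a straight handle to its -y side reaching 79 mm from its axis; origin: centre of its underside; to be left alone
- tamper: loose pale boxwood tamper standing upright, 48 mm across the foot, 108 mm high; origin: centre of its underside; to be left alone
- tin: loose plain metal tin, 56 mm across, 75 mm high; origin: centre of its underside; to be left alone
- mortar: loose marble mortar, 104 mm across, 75 mm high; origin: centre of its underside; to be left alone
- spoon: loose spoon lying flat, 170 mm long along its x; to be left alone
- funnel_mouth (a point): centre of the mouth (130 mm across, 160 mm above the shelf) of the copper funnel held in the brass ring stand; the ring swings if pushed; to be left alone
Things that resemble listed ones, but are neither listed nor needed, are in the scene too. What is shaped like the tall_bottle but turquoise is not meant.

How it is judged:
By the outcome, as a careful person would: the job done as asked, in the order asked, and still so for the second after the job is handed in, with the robot touching nothing.
It also fails if it takes over 42 s, if anything falls off the work surface, if the arm or the gripper's body presses on something with over 40 N, if the wrist force passes 120 N, or if a joint passes its speed limit or range.

## Robot

A 6-joint arm with a two-finger parallel gripper is mounted at the origin on the work surface. World frame = base frame: x ahead of the robot, y to its left, z up, the work surface at z = 0. Lengths are in m, angles in degrees, forces in N, time in s.
With the tool pointing down it reaches from about 0.4 to 0.825 m from the base axis. Payload 7 kg.
Tool frame: the origin (TCP) lies between the finger pads; the fingertips stand ctrl.nose_length ahead of it and the grasp point (between the pads) lies 2 mm behind it (ctrl.nose_length is the distance from the TCP to the fingertips, in m); z points along the fingers, y is the line along which they close (so a half turn about z gives the same grasp; the last joint's range is limited). The gripper opens to 88 mm and grips with 3 to 60 N. Pads are 19 mm wide; open, the fingers measure 130 mm over their backs; the gripper's body (78 mm by 193 mm) begins 47 mm behind the grasp point.
Start: joints at [-49.67, 20.546, 0.682, 0, -70.136, -16.507], TCP at [0.273, -0.617, 0.204] pointing down, gripper open.
Joint ranges: [-176.03, 176.03], [-82.01, 121.73], [-58.28, 71.71], [-173.87, 95.51], [-174.79, -0.11], [-173.66, 173.66]. Speed limits (degrees/s): [136.94, 136.94, 172.46, 180, 180, 180].

## Interface

Orientations are given as [roll, pitch, yaw] about the fixed x, y, z axes, in that order (R = Rz(yaw) Ry(pitch) Rx(roll)).
In Python, from plant import ctrl gives the robot as it stands.
- The arm moves only by the tool apply_moves, never from a script. Its argument "commands" is a list of rows, each a list of 3 entries, a list of its own where there are three numbers: the shift along the world's x, y, z in cm, then the turn about the world's z in rad, then the closure, from 0 (fully open) to 1 (shut). In form: [[[x, y, z], turn, jaw], ...]. A call has 1 to 20 rows; each row is the pose to reach, as a shift and turn from the pose commanded when the call began; what a row does not reach only later rows make up. A row lasts 1/12 s, in which the tool goes at most 41.7 mm and 7.16 degrees, less where a joint would pass 70% of its speed; a pose out of reach is approached as far as the arm can. A call with a gripper value outside its range is refused whole. The fingers move at their own pace and stop on an object; the grip force is fixed at half the most. Time passes only in rows, so rows that repeat a pose let the fingers close. It gives the time, the measured TCP pose, the force, the opening and the grip force at its end, in the units of the state.
- ctrl.get_obs(): the state, without advancing time (a new reading comes with each control period).
- ctrl.snapshot(name): name is "scene" or "top"; returns a dict with "img" (384x512x3 uint8, red, green, blue), "fx", "fy", "cx", "cy" (pixels), "T" (4x4, takes a point from camera to world coordinates). Camera axes: x right, y up, looking along -z (the intrinsics and any distortion apply to the point x, -y, -z); pixel columns grow to the right and rows downward; lengths in m; the calibration is good to about 2 mm. A picture is of the moment at which its call begins. There is no depth.
- ctrl.close_job(): hands the job in; it is judged then, once.
Trained networks look in a picture, given as the dict that the camera call returned (one of the last four; its "shot" number tells which), for a name from the list of things; names that differ only in an ending like _2 or _b are one class to them, and where a whole thing is asked for, a point or a joint stands for the part that bears it (a point fixed in the world has none). Each returns a list of dicts, best first, with "score" (0 to 1); they miss things now and then, are a little off and sometimes report something else, mostly with a low value. They report only what shows in the picture. A call takes as long as a camera call. They do not tell look-alikes from the thing itself.
- ctrl.search_frame(picture, target): "at" ([column, row] in pixels, amid what is visible of it).
- ctrl.spot_point(picture, target): "at" ([column, row] in pixels: a listed point, or the origin of a listed thing).
The state is a dict: "clock": time; "joint_pos": joint angles; "qvel": joint speeds; "tau": joint torques, N m; "tool_pos": TCP position; "orientation": TCP orientation; "force": force on the tool from outside, world axes, zero at the start; "moment": the same for the moment, N m; "opening": finger opening in m; "gripper_force": force on a finger pad.
Only numpy, scipy, OpenCV 4.12 (cv2) and the standard library are available. Lean on these libraries where they do the work, as an engineer would, in place of code of your own. Each camera call takes 0.05 s, during which the arm holds its last target. There are 200 camera calls.

## Working session

There is one attempt and no reset: what is moved stays moved. The work goes in short steps, Python scripts to look and compute and a tool call to move; the robot and the scene stay as the last step left them, time stands still between calls to the robot, and variables do not carry over. Pictures are saved under pics/ and viewed, at most 10 in all, crops included, and the job is handed in when it is done.

Besides the shell and the picture viewer there is one more tool, called after "Emit:" as name([rows], argument=value, ...), one row to a line, values as JSON. apply_moves: Moves the arm, as the interface text tells. Its arguments: {"type":"object","properties":{"commands":{"type":"array"}},"required":["commands"]}

```bash
mkdir -p pics
cat > h.py <<'E'
import numpy as np,cv2
from plant import ctrl
def ray(s,px):
    d=np.array([(px[0]-s["cx"])/s["fx"],-(px[1]-s["cy"])/s["fy"],-1.]); T=np.array(s["T"]); return T[:3,3],T[:3,:3]@d
def atz(s,px,z):
    o,d=ray(s,px); return o+d*(z-o[2])/d[2]
def tri(s1,p1,s2,p2):
    A=np.zeros((3,3));b=np.zeros(3)
    for s,p in((s1,p1),(s2,p2)):
        o,d=ray(s,p);d=d/np.linalg.norm(d);M=np.eye(3)-np.outer(d,d);A+=M;b+=M@o
    return np.linalg.solve(A,b)
E
python3 - <<'E'
from h import *
S={n:ctrl.snapshot(n) for n in("scene","top")}
print([k for k in S["top"]],ctrl.nose_length, S["top"]["T"],S["top"]["fx"],S["scene"]["T"])
for n in S: cv2.imwrite(f"pics/{n}0.png",cv2.resize(S[n]["img"][:,:,::-1],(800,600),interpolation=cv2.INTER_CUBIC))
H={"tall_cork_top":.2,"squat_cork_top":.128,"mill_plug_top":.17,"tall_bottle":0,"squat_bottle":0,"mill":0,"crank_knob":.087,"cup":0,"tamper":0,"tin":0,"mortar":0,"spoon":0,"funnel_mouth":.16}
for t,z in H.items():
  for n in S:
    print(t,n,[(np.round(r["at"]).tolist(),round(r["score"],2),atz(S[n],r["at"],z)[:2].round(3).tolist()) for r in ctrl.spot_point(S[n],t)[:4]])
o=ctrl.get_obs();print(o["clock"],o["tool_pos"],o["orientation"],o["force"],o["opening"])
E
```

```text
['img', 'fx', 'fy', 'cx', 'cy', 'T', 'shot'] 0.017 [[-0.01610913  0.99657917 -0.08105831  0.45985749]
 [-0.99955965 -0.01807163 -0.02353575 -0.02798395]
 [-0.0249201   0.08064347  0.99643144  1.18293152]
 [ 0.          0.          0.          1.        ]] 404.9412007425904 [[ 0.59128547 -0.50586694  0.62807653  1.37030729]
 [ 0.80644636  0.36598512 -0.46443424 -0.65771366]
 [ 0.00507526  0.78112325  0.62435624  0.96691615]
 [ 0.          0.          0.          1.        ]]
tall_cork_top scene [([251.0, 196.0], 0.64, [0.619, -0.124]), ([307.0, 192.0], 0.47, [0.701, 0.029]), ([274.0, 179.0], 0.44, [0.591, -0.016])]
tall_cork_top top [([241.0, 109.0], 0.68, [0.712, 0.029]), ([259.0, 154.0], 0.45, [0.598, -0.015]), ([306.0, 143.0], 0.41, [0.622, -0.13])]
squat_cork_top scene [([292.0, 157.0], 0.59, [0.449, 0.187])]
squat_cork_top top [([187.0, 218.0], 0.55, [0.442, 0.179])]
mill_plug_top scene [([204.0, 194.0], 0.47, [0.494, -0.215])]
mill_plug_top top [([341.0, 196.0], 0.5, [0.492, -0.214])]
tall_bottle scene [([299.0, 239.0], 0.89, [0.701, 0.017]), ([276.0, 224.0], 0.77, [0.599, -0.00
[... 843 characters left out ...]
), ([341.0, 168.0], 0.22, [0.579, -0.25])]
tin scene [([243.0, 275.0], 0.81, [0.715, -0.224])]
tin top [([332.0, 125.0], 0.64, [0.708, -0.227])]
mortar scene [([161.0, 271.0], 0.76, [0.552, -0.421])]
mortar top [([399.0, 174.0], 0.66, [0.56, -0.417])]
spoon scene [([330.0, 163.0], 0.74, [0.439, 0.417])]
spoon top [([119.0, 216.0], 0.66, [0.45, 0.403])]
funnel_mouth scene [([372.0, 152.0], 0.69, [0.635, 0.415]), ([273.0, 179.0], 0.46, [0.551, 0.016])]
funnel_mouth top [([99.0, 137.0], 0.83, [0.655, 0.4]), ([259.0, 164.0], 0.39, [0.577, -0.013])]
1.4 [ 0.27264979 -0.61747665  0.20357858] [-1.79998339e+02  2.60756267e-03 -1.56177845e+02] [ 0.01529097 -0.48353987 -0.29137974] 0.08761795839460113
```

View pics/scene0.png

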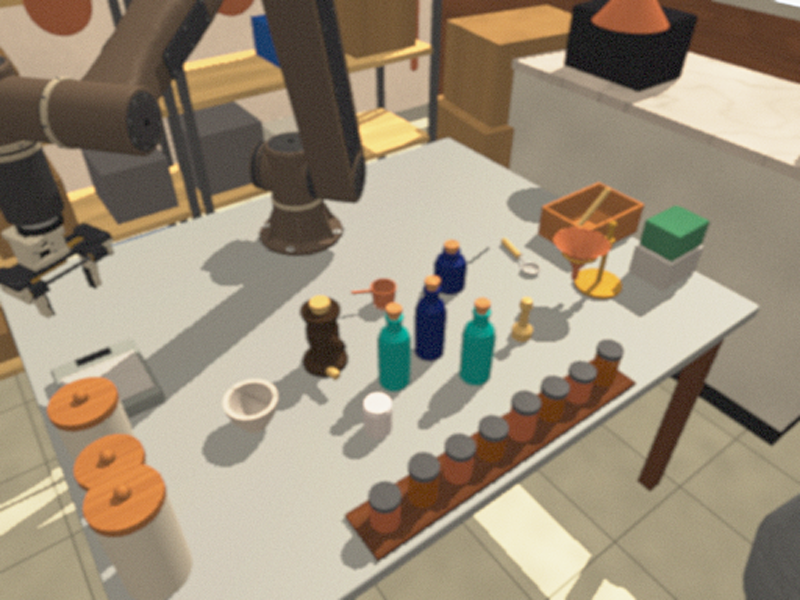

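View pics/top0.png

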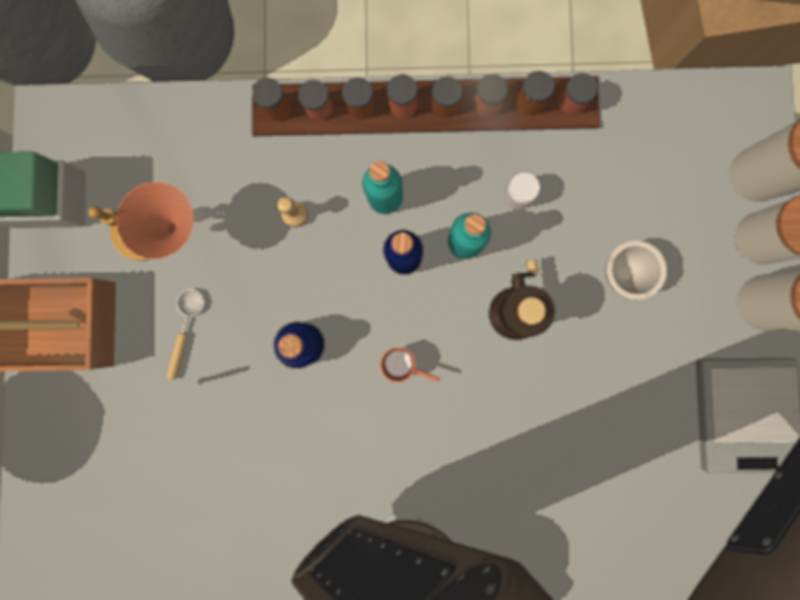

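The scene picture shows three bottles of the tall shape. In 800x600 pixels they are turquoise at (394,350), turquoise at (478,345) and cobalt at (431,320). The cobalt one is meant; in the top picture its cork is at (402,243). The squat bottle's cork is at (290,345) and the mill's plug at (532,311), both in the top picture. I'll confirm with one crop and refine the positions by triangulation.

Run:
```python
from h import *
S={n:ctrl.snapshot(n) for n in("scene","top")}
G={"tall":((276,181),(257.5,156),.2),"squat":((289,157),(185.5,221),.128),"mill":((204,194),(340.5,198.5),.17)}
for k,(a,b,z) in G.items():
  c={}
  for n,p in(("scene",a),("top",b)):
    hsv=cv2.cvtColor(S[n]["img"],cv2.COLOR_RGB2HSV)
    m=cv2.inRange(hsv,(5,85,110),(28,255,255)); w=np.zeros_like(m); cv2.circle(w,tuple(int(v) for v in p),13,255,-1); m&=w
    nn,l,st,ce=cv2.connectedComponentsWithStats(m); i=1+np.argmax(st[1:,4]); c[n]=ce[i]; print(k,n,st[i],ce[i].round(1),atz(S[n],ce[i],z-.004)[:2].round(4))
  print("  tri",tri(S["scene"],c["scene"],S["top"],c["top"]).round(4))
a=S["scene"]["img"][150:250,180:330,::-1];b=S["top"]["img"][95:235,170:360,::-1]
cv2.imwrite("pics/crop.png",np.hstack([cv2.resize(a,(400,600)) if 0 else cv2.resize(a,(420,280),interpolation=cv2.INTER_CUBIC),cv2.resize(b,(380,280),interpolation=cv2.INTER_CUBIC)]))
```

```text
tall scene [272 176  10  10  82] [276.5 180.1] [ 0.597 -0.008]
tall top [251 148  13  14 142] [256.9 155. ] [ 0.5959 -0.0084]
  tri [ 0.5963 -0.008   0.1955]
squat scene [284 153  10   9  66] [288.6 157. ] [0.439  0.1796]
squat top [178 214  15  15 171] [185.5 221. ] [0.4359 0.1825]
  tri [0.4357 0.1829 0.1209]
mill scene [197 189  16  12 141] [204.3 194.2] [ 0.4903 -0.214 ]
mill top [331 190  18  18 265] [339.7 198.5] [ 0.4866 -0.2128]
  tri [ 0.4869 -0.2129  0.1632]
```

View pics/crop.png

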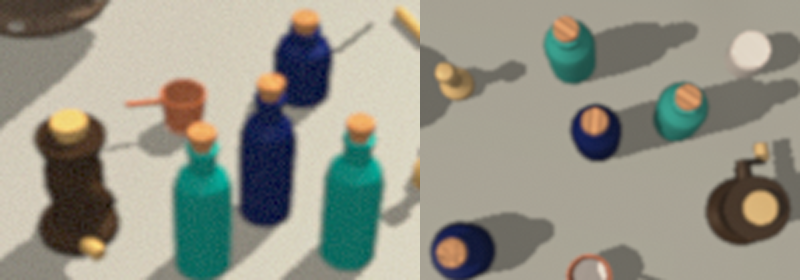

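The crop confirms it: the cobalt slim bottle (cork at crop (271,85) and (594,121)) sits between two turquoise look-alikes. The triangulated tops agree with the given heights. Targets are tall (0.596, -0.008), squat (0.437, 0.181) and mill (0.488, -0.213).

Emit:
apply_moves([
  [[0, 0, 4], 0, 1],
  [[0, 0, 8], 0, 1],
  [[8, 20, 8.5], 0, 1],
  [[8, 20, 8.5], 0, 1],
  [[8, 20, 8.5], 0, 1],
  [[8, 20, 8.5], 0, 1],
  [[8, 20, 8.5], 0, 1],
  [[8, 20, 8.5], 0, 1],
  [[32.3, 61, 8.5], 0, 1],
  [[32.3, 61, 8.5], 0, 1],
  [[32.3, 61, 8.5], 0, 1],
  [[32.3, 61, 8.5], 0, 1],
  [[32.3, 61, 8.5], 0, 1],
  [[32.3, 61, 8.5], 0, 1],
  [[32.3, 61, 8.5], 0, 1],
  [[32.3, 61, 8.5], 0, 1],
  [[32.3, 61, 8.5], 0, 1],
  [[32.3, 61, 8.5], 0, 1],
  [[32.3, 61, 8.5], 0, 1],
  [[32.3, 61, 8.5], 0, 1],
])

```text
clock: 3.17
tool_pos: [0.5975, -0.0038, 0.288]
orientation: [180.0, 0.0, -156.0]
force: [0.4, -0.3, -0.3]
opening: 0.0003
gripper_force: 0.0
```

Emit:
apply_moves([
  [[0, 0, -2], 0, 1],
  [[0, 0, -4], 0, 1],
  [[0, 0, -5.5], 0, 1],
  [[0, 0, -6], 0, 1],
  [[0, 0, -6], 0, 1],
  [[0, 0, -6], 0, 1],
])

```text
clock: 3.67
tool_pos: [0.596, -0.0079, 0.2293]
orientation: [-180.0, 0.0, -156.2]
force: [0.0, 0.4, -0.1]
opening: 0.0004
gripper_force: 0.0
```

Run:
```python
from h import *
s=ctrl.snapshot("scene");o=ctrl.get_obs();print(o["tool_pos"],o["force"],o["opening"])
cv2.imwrite("pics/a1.png",cv2.resize(s["img"][120:250,190:360,::-1],(680,520),interpolation=cv2.INTER_CUBIC))
```

```text
[ 0.59623554 -0.00778178  0.22980754] [ 0.16076168  0.02111088 -0.03828746] 0.00023016748824511055
```

View pics/a1.png

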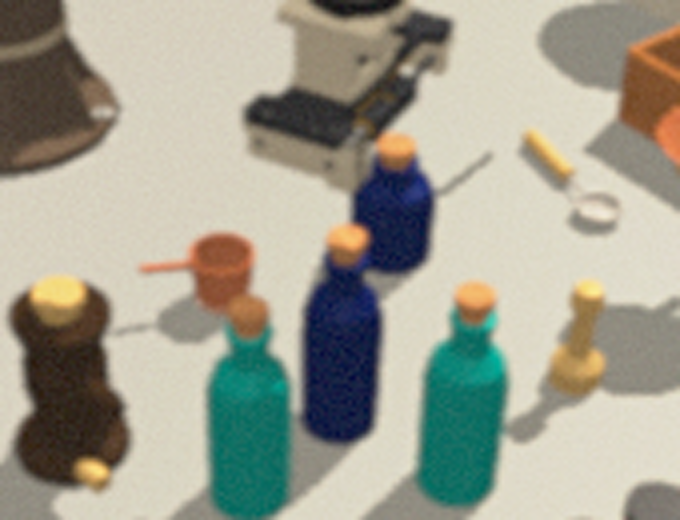

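The closed fingertip shows at crop (355,188) and the cork top at (348,232). I'll check that gap against the projection of the tip.

Run:
```python
from h import *
s=ctrl.snapshot("scene");o=ctrl.get_obs();T=np.linalg.inv(s["T"])
cv2.imwrite("pics/a2.png",cv2.resize(s["img"][120:220,215:345,::-1],(780,600),interpolation=cv2.INTER_CUBIC))
for p in (np.array(o["tool_pos"])-[0,0,.017],[.596,-.008,.2],[.596,-.008,.19]):
    c=T[:3,:3]@p+T[:3,3]; u=np.array([s["cx"]+s["fx"]*c[0]/-c[2],s["cy"]-s["fy"]*c[1]/-c[2]]);print(u,(u-[190,120])*4,(u-[215,120])*6)
print(o["tool_pos"],o["clock"])
```

```text
[276.59647536 175.73526556] [346.38590146 222.94106223] [369.57885218 334.41159335]
[276.31298685 178.97990473] [345.2519474  235.91961891] [367.8779211  353.87942836]
[276.20152972 181.46238754] [344.80611889 245.84955017] [367.20917834 368.77432526]
[ 0.59633325 -0.00771047  0.22999835] 3.7667
```

View pics/a2.png

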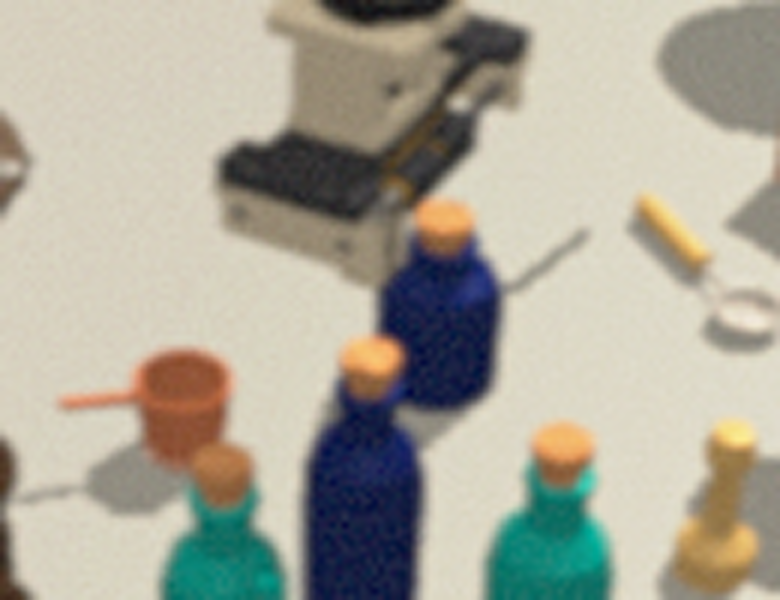

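The gripper appears higher or further back in the picture than the projection predicts: its lowest edge is at crop (370,285), and the tip was expected at (370,334). I'll look at it from the top camera.

Run:
```python
from h import *
s=ctrl.snapshot("top");o=ctrl.get_obs();T=np.linalg.inv(s["T"])
cv2.imwrite("pics/a3.png",cv2.resize(s["img"][80:260,150:390,::-1],(800,600),interpolation=cv2.INTER_CUBIC))
for dz in(-.017,.05,.15):
    c=T[:3,:3]@(np.array(o["tool_pos"])+[0,0,dz])+T[:3,3]; u=np.array([s["cx"]+s["fx"]*c[0]/-c[2],s["cy"]-s["fy"]*c[1]/-c[2]]);print(u,(u-[150,80])*3.333)
```

```text
[256.41242905 153.94591922] [354.67262602 246.46174877]
[255.71920959 149.80592883] [352.36212557 232.66316078]
[254.47243582 142.36004519] [348.2066286  207.84603063]
```

View pics/a3.png

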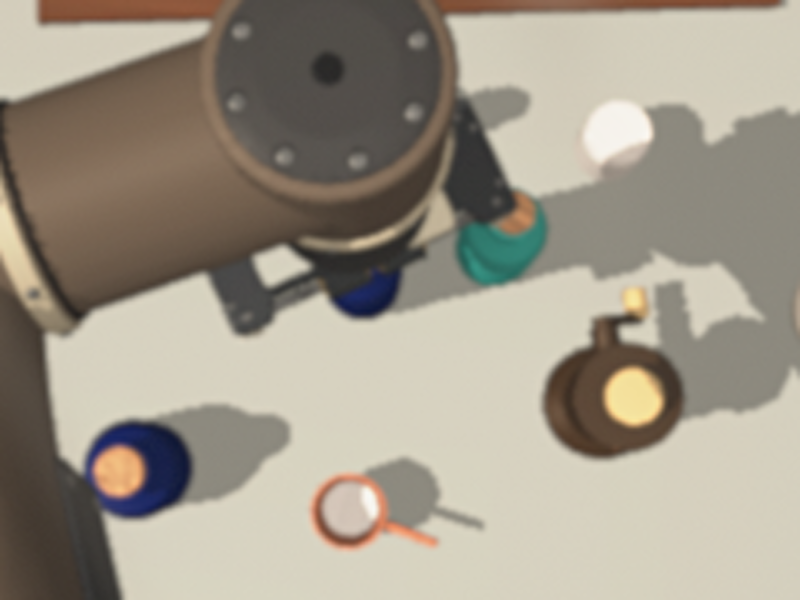

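The top view puts the gripper at the predicted x,y, above the cobalt bottle. I'll descend gently and watch the force.

Emit:
apply_moves([
  [[0, 0, -0.5], 0, 1],
  [[0, 0, -0.9], 0, 1],
  [[0, 0, -1.0], 0, 1],
  [[0, 0, -1.1], 0, 1],
  [[0, 0, -1.2], 0, 1],
  [[0, 0, -1.3], 0, 1],
  [[0, 0, -1.4], 0, 1],
  [[0, 0, -1.5], 0, 1],
  [[0, 0, -1.5], 0, 1],
])

```text
clock: 4.57
tool_pos: [0.5955, -0.0075, 0.2134]
orientation: [180.0, -0.0, -156.2]
force: [-0.3, 0.3, -0.1]
opening: 0.0001
gripper_force: 0.0
```

Emit:
apply_moves([
  [[0, 0, -0.1], 0, 1],
  [[0, 0, -0.2], 0, 1],
  [[0, 0, -0.3], 0, 1],
  [[0, 0, -0.4], 0, 1],
  [[0, 0, -0.4], 0, 1],
])

```text
clock: 4.98
tool_pos: [0.5955, -0.0075, 0.2093]
orientation: [180.0, -0.0, -156.2]
force: [0.3, 0.1, -0.2]
opening: 0.0004
gripper_force: 0.0
```

Run:
```python
from h import *
s=ctrl.snapshot("scene");o=ctrl.get_obs();print(o["tool_pos"],o["force"])
cv2.imwrite("pics/a4.png",cv2.resize(s["img"][120:220,215:345,::-1],(780,600),interpolation=cv2.INTER_CUBIC))
```

```text
[ 0.59555068 -0.0074824   0.20942136] [ 0.09212198 -0.06621194  0.71733483]
```

View pics/a4.png

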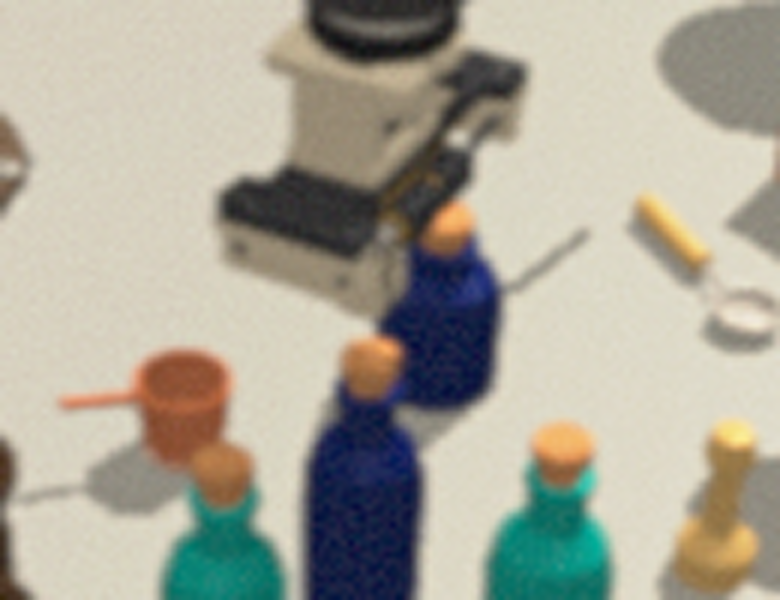

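Run:
```python
from h import *
from scipy.spatial.transform import Rotation as R
s=ctrl.snapshot("scene");t=ctrl.snapshot("top");o=ctrl.get_obs()
Rt=R.from_euler("xyz",o["orientation"],degrees=True).as_matrix();p0=np.array(o["tool_pos"]);print(o["orientation"],o["joint_pos"],ctrl.nose_length,[a for a in dir(ctrl) if a[0]!="_"])
def pr(s,p):
    T=np.linalg.inv(s["T"]);c=T[:3,:3]@p+T[:3,3];return (s["cx"]+s["fx"]*c[0]/-c[2],s["cy"]-s["fy"]*c[1]/-c[2])
im=s["img"][:,:,::-1].copy();im=cv2.resize(im,None,fx=6,fy=6,interpolation=cv2.INTER_CUBIC)
def box(hx,hy,z0,z1,col):
    P=[[pr(s,p0+Rt@np.array([a*hx,b*hy,z])) for a,b in((1,1),(1,-1),(-1,-1),(-1,1))] for z in(z0,z1)]
    P=np.array(P)*6
    for q in P: cv2.polylines(im,[q.astype(np.int32)],True,col,2)
    for i in range(4): cv2.line(im,tuple(P[0,i].astype(int)),tuple(P[1,i].astype(int)),col,2)
box(.039,.0965,-.049,-.08,(0,0,255)); box(.0095,.021,.017,-.049,(0,255,0))
cv2.imwrite("pics/a5.png",im[660:1260,1250:2050])
```

```text
[-1.79998342e+02 -2.49302460e-03 -1.56175037e+02] [ 1.80649270e+01  1.29174183e+01 -9.20220402e+00  2.05094259e-03
 -6.78826918e+01 -8.42407359e+01] 0.017 ['PlanningError', 'close_job', 'get_obs', 'nose_length', 'search_frame', 'snapshot', 'spot_point']
```

View pics/a5.png

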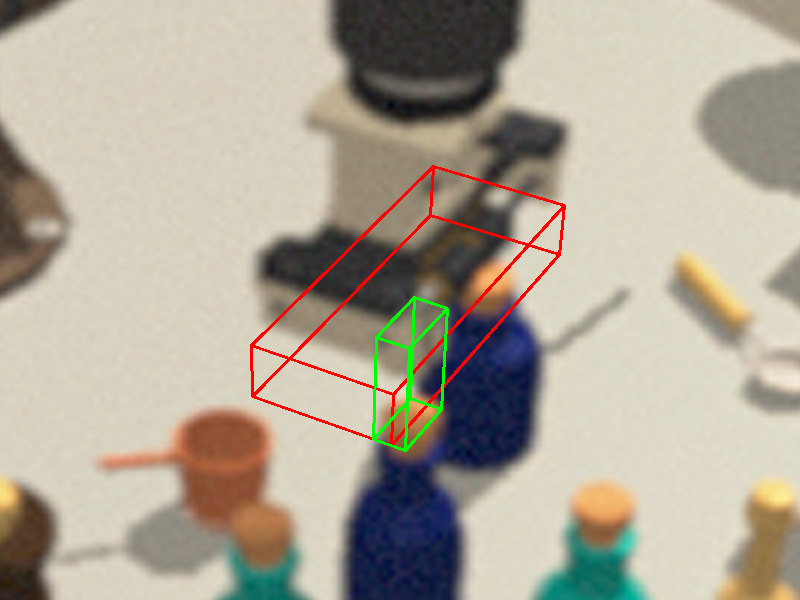

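Overlaying the reported gripper box, the gripper as seen is about 14 px higher than reported, roughly 5 cm of height. There is no contact force and the cork hasn't moved, so the true fingertip is higher than the pose reading suggests. I'll let contact decide and descend in increments shorter than the cork's travel.

Emit:
apply_moves([
  [[0, 0, -0.2], 0, 1],
  [[0, 0, -0.4], 0, 1],
  [[0, 0, -0.6], 0, 1],
  [[0, 0, -0.6], 0, 1],
])

```text
clock: 5.47
tool_pos: [0.5953, -0.0075, 0.2029]
orientation: [180.0, -0.0, -156.2]
force: [-0.1, -0.3, -1.0]
opening: 0.0005
gripper_force: 0.0
```

Emit:
apply_moves([
  [[0, 0, -0.2], 0, 1],
  [[0, 0, -0.4], 0, 1],
  [[0, 0, -0.6], 0, 1],
  [[0, 0, -0.6], 0, 1],
])

```text
clock: 5.8
tool_pos: [0.5953, -0.0075, 0.197]
orientation: [180.0, -0.0, -156.2]
force: [-0.8, 0.3, 0.4]
opening: 0.0006
gripper_force: 0.0
```

Emit:
apply_moves([
  [[0, 0, -0.2], 0, 1],
  [[0, 0, -0.4], 0, 1],
  [[0, 0, -0.6], 0, 1],
  [[0, 0, -0.6], 0, 1],
])

```text
clock: 6.13
tool_pos: [0.5953, -0.0075, 0.191]
orientation: [180.0, -0.0, -156.2]
force: [0.0, 0.2, -0.5]
opening: 0.0004
gripper_force: 0.0
```

Run:
```python
from h import *
s=ctrl.snapshot("scene");t=ctrl.snapshot("top");o=ctrl.get_obs();print(o["tool_pos"],o["force"])
print(ctrl.spot_point(s,"tall_cork_top"),ctrl.spot_point(s,"tall_bottle"))
a=cv2.resize(s["img"][130:220,225:325,::-1],(400,360),interpolation=cv2.INTER_CUBIC);b=cv2.resize(t["img"][90:210,190:323,::-1],(400,360),interpolation=cv2.INTER_CUBIC)
cv2.imwrite("pics/a6.png",np.hstack([a,b]))
```

```text
[ 0.59556967 -0.00752881  0.19144668] [-0.44564835 -0.23472995  0.04439219]
[{'at': [279.8, 225.4], 'score': 0.74}, {'at': [274.0, 178.0], 'score': 0.65}, {'at': [307.2, 192.4], 'score': 0.61}, {'at': [251.0, 196.8], 'score': 0.42}] [{'at': [298.5, 239.9], 'score': 0.93}, {'at': [249.7, 239.8], 'score': 0.77}, {'at': [273.6, 227.2], 'score': 0.7}]
```

View pics/a6.png

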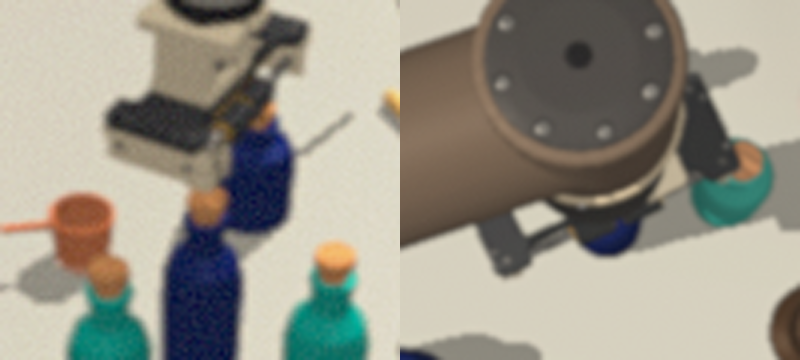

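The left half shows the wing's lower corner at (205,185), just above the cork at (208,200); it hides the fingers. I'll turn the gripper so the wings lie across the view and away from the turquoise bottles, then look once more.

Emit:
apply_moves([
  [[0, 0, 0.3], -0.12, 1],
  [[0, 0, 0.3], -0.24, 1],
  [[0, 0, 0.3], -0.36, 1],
  [[0, 0, 0.3], -0.48, 1],
  [[0, 0, 0.3], -0.6, 1],
  [[0, 0, 0.3], -0.72, 1],
  [[0, 0, 0.3], -0.84, 1],
  [[0, 0, 0.3], -0.94, 1],
  [[0, 0, 0.3], -0.94, 1],
  [[0, 0, 0.3], -0.94, 1],
])

```text
clock: 7.17
tool_pos: [0.5957, -0.0075, 0.1947]
orientation: [180.0, 0.0, 150.2]
force: [-0.1, -0.4, -0.2]
opening: 0.0004
gripper_force: 0.0
```

Run:
```python
from h import *
from scipy.spatial.transform import Rotation as R
s=ctrl.snapshot("scene");o=ctrl.get_obs();print(o["tool_pos"],o["force"],o["orientation"],o["clock"])
T=np.linalg.inv(s["T"]);p0=np.array(o["tool_pos"])
def pr(p):
    c=T[:3,:3]@p+T[:3,3];return (s["cx"]+s["fx"]*c[0]/-c[2],s["cy"]-s["fy"]*c[1]/-c[2])
im=cv2.resize(s["img"][:,:,::-1],None,fx=8,fy=8,interpolation=cv2.INTER_CUBIC)
for z in(.017,-.02,-.049): 
    u=np.array(pr(p0-[0,0,z]))*8; print(z,(u-[1820,900]).round()); cv2.circle(im,tuple(u.astype(int)),4,(0,0,255),1)
cv2.imwrite("pics/a7.png",im[900:1500,1820:2620])
```

```text
[ 0.59564414 -0.00749756  0.19466053] [ 0.17823148 -0.56203037 -0.3278608 ] [1.79997190e+02 6.31691134e-03 1.50175061e+02] 7.2167
0.017 [389. 575.]
-0.02 [392. 501.]
-0.049 [395. 442.]
```

View pics/a7.png

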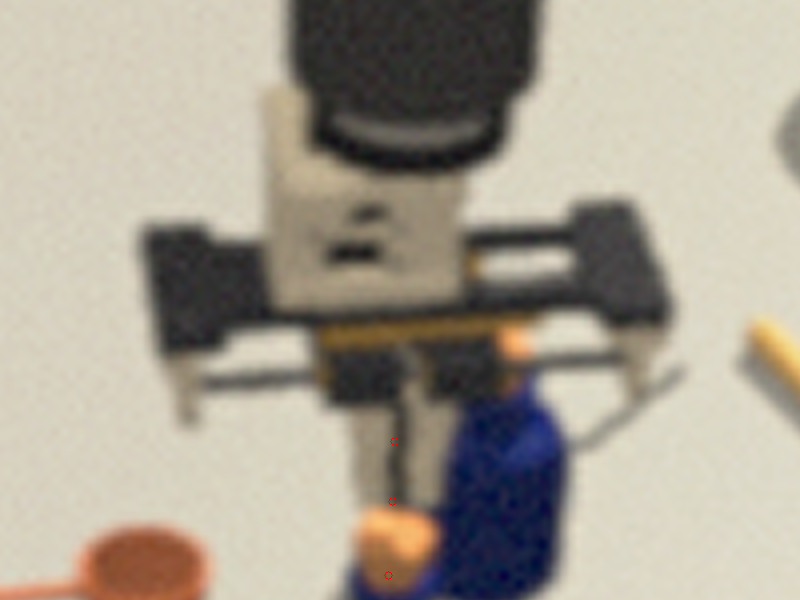

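In the turned view the two closed fingers run down to about (398,508) and disappear behind the cork's top edge. So the tip may be behind the cork rather than above it. I'll triangulate a wing corner seen in both halves of the previous picture to tell a height error from a sideways error.

Run:
```python
from h import *
s=ctrl.snapshot("scene");t=ctrl.snapshot("top")
for a,b in(((251.75,161.25),(303.3,145)),((256.25,153.25),(293.3,150))):
    p=tri(s,a,t,b);print(p.round(4))
    for S,q in((s,a),(t,b)):
        o,d=ray(S,q);d/=np.linalg.norm(d);print("  miss mm",round(1000*np.linalg.norm(np.cross(p-o,d)),1))
print("pred outer-left",[.5988,-.1113])
for z in (.2,.21,.22,.23): print(z, atz(s,((1820+398)/8,(900+510)/8),z).round(4))
print({n:[(np.round(r['at'],1).tolist(),round(r['score'],2)) for r in ctrl.spot_point(x,n2)[:3]] for n,x,n2 in(("a",s,"squat_cork_top"),("b",t,"tall_cork_top"))})
```

```text
[ 0.6009 -0.1099  0.3127]
  miss mm 1.9
  miss mm 1.9
[ 0.5891 -0.0865  0.3248]
  miss mm 2.9
  miss mm 2.9
pred outer-left [0.5988, -0.1113]
0.2 [0.5864 0.0035 0.2   ]
0.21 [ 0.5966 -0.0051  0.21  ]
0.22 [ 0.6068 -0.0138  0.22  ]
0.23 [ 0.6171 -0.0224  0.23  ]
{'a': [([158.8, 270.4], 0.51)], 'b': [([305.1, 144.8], 0.67), ([399.9, 174.7], 0.37)]}
```

The wing corner agrees with the reported x,y within 2 mm. The fingertip is straight above the cork, and its true height is about 0.21, roughly 3 cm above what the reading gives. Contact should come about 1 cm lower.

Emit:
apply_moves([
  [[0, 0, -0.2], 0, 1],
  [[0, 0, -0.4], 0, 1],
  [[0, 0, -0.6], 0, 1],
  [[0, 0, -0.7], 0, 1],
  [[0, 0, -0.8], 0, 1],
  [[0, 0, -0.8], 0, 1],
])

```text
clock: 7.92
tool_pos: [0.5955, -0.0075, 0.1862]
orientation: [-180.0, -0.0, 150.0]
force: [1.3, 0.5, -0.1]
opening: 0.0004
gripper_force: 0.0
```

Emit:
apply_moves([
  [[0, 0, -0.1], 0, 1],
  [[0, 0, -0.2], 0, 1],
  [[0, 0, -0.3], 0, 1],
  [[0, 0, -0.4], 0, 1],
])

```text
clock: 8.25
tool_pos: [0.5956, -0.0075, 0.1825]
orientation: [180.0, 0.0, 150.0]
force: [-1.0, -0.2, -0.0]
opening: 0.0007
gripper_force: 0.0
```

Emit:
apply_moves([
  [[0, 0, -0.1], 0, 1],
  [[0, 0, -0.2], 0, 1],
  [[0, 0, -0.3], 0, 1],
  [[0, 0, -0.4], 0, 1],
])

```text
clock: 8.58
tool_pos: [0.5956, -0.0075, 0.1785]
orientation: [-180.0, -0.0, 150.0]
force: [-0.5, 0.2, 3.1]
opening: 0.0001
gripper_force: 1.7
```

Contact: 3.1 N. I'll keep pressing until the force rises at the stop.

Emit:
apply_moves([
  [[0, 0, -0.1], 0, 1],
  [[0, 0, -0.2], 0, 1],
  [[0, 0, -0.3], 0, 1],
  [[0, 0, -0.4], 0, 1],
])

```text
clock: 8.92
tool_pos: [0.5957, -0.0075, 0.1748]
orientation: [180.0, 0.0, 150.0]
force: [-2.1, 0.7, 3.4]
opening: 0.0006
gripper_force: 1.8
```

Emit:
apply_moves([
  [[0, 0, -0.1], 0, 1],
  [[0, 0, -0.2], 0, 1],
])

```text
clock: 9.08
tool_pos: [0.5957, -0.0075, 0.1726]
orientation: [180.0, 0.0, 150.0]
force: [-1.5, -0.4, 3.7]
opening: 0.0006
gripper_force: 1.7
```

Emit:
apply_moves([
  [[0, 0, -0.1], 0, 1],
  [[0, 0, -0.2], 0, 1],
])

```text
clock: 9.25
tool_pos: [0.5957, -0.0075, 0.1705]
orientation: [180.0, 0.0, 150.0]
force: [-1.2, -0.9, 4.7]
opening: 0.0006
gripper_force: 1.7
```

Emit:
apply_moves([
  [[0, 0, -0.05], 0, 1],
  [[0, 0, -0.1], 0, 1],
])

```text
clock: 9.42
tool_pos: [0.5956, -0.0075, 0.1695]
orientation: [-180.0, -0.0, 150.0]
force: [-0.3, -0.2, 3.0]
opening: 0.0007
gripper_force: 1.7
```

Emit:
apply_moves([
  [[0, 0, -0.05], 0, 1],
  [[0, 0, -0.1], 0, 1],
])

```text
clock: 9.58
tool_pos: [0.5961, -0.0076, 0.1693]
orientation: [180.0, 0.1, 150.0]
force: [-2.2, 0.4, 10.9]
opening: 0.0002
gripper_force: 5.0
```

The stop is reached: 10.9 N, and the tool lags its command. The tall cork is home at TCP z = 0.1694, so the home readings should be about 0.097 for the squat cork and 0.139 for the mill plug. Next, the squat bottle.

Emit:
apply_moves([
  [[0, 0, 1], 0, 1],
  [[0, 0, 4], 0, 1],
  [[0, 0, 5.5], 0, 1],
  [[-15.9, 18.9, 5.5], 0, 1],
  [[-15.9, 18.9, 5.5], 0, 1],
  [[-15.9, 18.9, 5.5], 0, 1],
  [[-15.9, 18.9, 5.5], 0, 1],
  [[-15.9, 18.9, 5.5], 0, 1],
  [[-15.9, 18.9, 5.5], 0, 1],
  [[-15.9, 18.9, 5.5], 0, 1],
  [[-15.9, 18.9, 5.5], 0, 1],
  [[-15.9, 18.9, 3], 0, 1],
  [[-15.9, 18.9, 0], 0, 1],
  [[-15.9, 18.9, -3], 0, 1],
  [[-15.9, 18.9, -4], 0, 1],
  [[-15.9, 18.9, -4], 0, 1],
  [[-15.9, 18.9, -4], 0, 1],
])

```text
clock: 11.0
tool_pos: [0.4374, 0.1811, 0.1291]
orientation: [-179.9, 0.0, 149.9]
force: [0.5, 0.2, 0.3]
opening: 0.0002
gripper_force: 0.0
```

Run:
```python
from h import *
s=ctrl.snapshot("scene");o=ctrl.get_obs();print(o["tool_pos"],o["force"])
T=np.linalg.inv(s["T"])
for n in("tall_cork_top","tall_bottle","squat_cork_top"): print(n,[(np.round(r['at'],1).tolist(),round(r['score'],2)) for r in ctrl.spot_point(s,n)[:4]])
hsv=cv2.cvtColor(s["img"],cv2.COLOR_RGB2HSV)
for p in((276,181),(289,157)):
    m=cv2.inRange(hsv,(5,85,110),(28,255,255)); w=np.zeros_like(m); cv2.circle(w,p,13,255,-1); m&=w
    nn,l,st,ce=cv2.connectedComponentsWithStats(m); i=1+np.argmax(st[1:,4]);print(st[i],ce[i].round(1))
m=cv2.inRange(hsv,(105,90,20),(130,255,255));nn,l,st,ce=cv2.connectedComponentsWithStats(m)
print([ (st[i].tolist(),ce[i].round(1).tolist()) for i in range(1,nn) if st[i,4]>150])
```

```text
[0.43781835 0.18166742 0.12987248] [0.74237062 0.66888414 1.24807754]
tall_cork_top [([275.0, 181.6], 0.65), ([306.8, 190.4], 0.52), ([250.8, 197.9], 0.51)]
tall_bottle [([276.1, 222.7], 0.93), ([301.1, 238.9], 0.83), ([252.2, 241.5], 0.6)]
squat_cork_top [([287.6, 156.7], 0.49)]
[272 178  10   9  70] [276.3 182. ]
[284 153  10   9  67] [288.6 156.9]
[([162, 9, 14, 31, 336], [169.3, 22.6]), ([279, 161, 19, 27, 392], [288.0, 173.9]), ([266, 187, 19, 43, 650], [274.8, 208.8])]
```

The tall cork sits 1.9 px (about 8 mm) lower than before and the bottle still stands. Now down onto the squat cork.

Emit:
apply_moves([
  [[0, 0, -0.5], 0, 1],
  [[0, 0, -1.0], 0, 1],
  [[0, 0, -1.4], 0, 1],
  [[0, 0, -1.6], 0, 1],
  [[0, 0, -1.7], 0, 1],
  [[0, 0, -1.8], 0, 1],
])

```text
clock: 11.7
tool_pos: [0.4366, 0.1815, 0.1103]
orientation: [-180.0, -0.0, 150.0]
force: [0.4, 0.3, 0.2]
opening: 0.0004
gripper_force: 0.0
```

Emit:
apply_moves([
  [[0, 0, -0.1], 0, 1],
  [[0, 0, -0.2], 0, 1],
  [[0, 0, -0.3], 0, 1],
  [[0, 0, -0.4], 0, 1],
  [[0, 0, -0.4], 0, 1],
])

```text
clock: 12.12
tool_pos: [0.4365, 0.1815, 0.1064]
orientation: [-180.0, -0.0, 150.0]
force: [-0.5, -0.3, -0.5]
opening: 0.0002
gripper_force: 0.0
```

Emit:
apply_moves([
  [[0, 0, -0.1], 0, 1],
  [[0, 0, -0.2], 0, 1],
  [[0, 0, -0.3], 0, 1],
])

```text
clock: 12.37
tool_pos: [0.4367, 0.1816, 0.1037]
orientation: [180.0, 0.0, 150.0]
force: [-1.4, -0.6, 3.5]
opening: 0.0003
gripper_force: 1.7
```

Emit:
apply_moves([
  [[0, 0, -0.1], 0, 1],
  [[0, 0, -0.2], 0, 1],
  [[0, 0, -0.3], 0, 1],
])

```text
clock: 12.62
tool_pos: [0.4367, 0.1816, 0.1006]
orientation: [180.0, 0.0, 150.0]
force: [-0.2, -1.1, 4.1]
opening: 0.0007
gripper_force: 1.7
```

Emit:
apply_moves([
  [[0, 0, -0.1], 0, 1],
  [[0, 0, -0.2], 0, 1],
])

```text
clock: 12.78
tool_pos: [0.4367, 0.1816, 0.0986]
orientation: [180.0, 0.0, 150.0]
force: [-0.5, 0.0, 3.7]
opening: 0.0003
gripper_force: 1.7
```

Emit:
apply_moves([
  [[0, 0, -0.05], 0, 1],
  [[0, 0, -0.1], 0, 1],
])

```text
clock: 12.95
tool_pos: [0.4367, 0.1816, 0.0975]
orientation: [180.0, 0.0, 150.0]
force: [-0.6, 0.3, 3.2]
opening: 0.0006
gripper_force: 1.7
```

Emit:
apply_moves([
  [[0, 0, -0.05], 0, 1],
  [[0, 0, -0.1], 0, 1],
])

```text
clock: 13.12
tool_pos: [0.4369, 0.1816, 0.0972]
orientation: [180.0, 0.0, 150.0]
force: [-4.6, -1.2, 15.1]
opening: 0.0002
gripper_force: 7.6
```

The squat cork is home: 15 N at 0.0972, as predicted. Next, the mill.

Emit:
apply_moves([
  [[0, 0, 1], 0, 1],
  [[0, 0, 4], 0, 1],
  [[0, 0, 8], 0, 1],
  [[0, 0, 10.5], 0, 1],
  [[5.1, -39.4, 10.5], 0, 1],
  [[5.1, -39.4, 10.5], 0, 1],
  [[5.1, -39.4, 10.5], 0, 1],
  [[5.1, -39.4, 10.5], 0, 1],
  [[5.1, -39.4, 10.5], 0, 1],
  [[5.1, -39.4, 10.5], 0, 1],
  [[5.1, -39.4, 10.5], 0, 1],
  [[5.1, -39.4, 10.5], 0, 1],
  [[5.1, -39.4, 10.5], 0, 1],
  [[5.1, -39.4, 10.5], 0, 1],
  [[5.1, -39.4, 10.5], 0, 1],
  [[5.1, -39.4, 10.5], 0, 1],
  [[5.1, -39.4, 10.5], 0, 1],
  [[5.1, -39.4, 9], 0, 1],
  [[5.1, -39.4, 7.5], 0, 1],
  [[5.1, -39.4, 7.5], 0, 1],
])

```text
clock: 14.78
tool_pos: [0.486, -0.2108, 0.1691]
orientation: [-180.0, -0.2, 150.0]
force: [-1.1, 0.6, -0.7]
opening: 0.0006
gripper_force: 0.0
```

Run:
```python
from h import *
s=ctrl.snapshot("scene");o=ctrl.get_obs();print(o["tool_pos"],o["force"])
hsv=cv2.cvtColor(s["img"],cv2.COLOR_RGB2HSV)
for p in((276,181),(289,157),(204,194)):
    m=cv2.inRange(hsv,(5,85,110),(28,255,255)); w=np.zeros_like(m); cv2.circle(w,p,13,255,-1); m&=w
    nn,l,st,ce=cv2.connectedComponentsWithStats(m); i=1+np.argmax(st[1:,4]);print(st[i],ce[i].round(1))
m=cv2.inRange(hsv,(105,90,20),(130,255,255));nn,l,st,ce=cv2.connectedComponentsWithStats(m)
print([ (st[i].tolist(),ce[i].round(1).tolist()) for i in range(1,nn) if st[i,4]>150])
```

```text
[ 0.48663782 -0.21118814  0.17058926] [-0.67478328  0.08964756  0.49540579]
[272 178  10   9  72] [276.3 182. ]
[284 155  10   8  61] [288.4 158.3]
[197 188  16  13 146] [204.3 194.1]
[([162, 7, 35, 35, 1011], [180.2, 23.7]), ([266, 162, 32, 68, 1031], [279.8, 195.8])]
```

Emit:
apply_moves([
  [[0, 0, -0.5], 0, 1],
  [[0, 0, -1.0], 0, 1],
  [[0, 0, -1.4], 0, 1],
  [[0, 0, -1.6], 0, 1],
  [[0, 0, -1.8], 0, 1],
  [[0, 0, -1.9], 0, 1],
  [[0, 0, -2.0], 0, 1],
  [[0, 0, -2.1], 0, 1],
])

```text
clock: 15.5
tool_pos: [0.4877, -0.2126, 0.1506]
orientation: [180.0, 0.0, 150.0]
force: [-0.8, -0.3, 0.1]
opening: 0.0006
gripper_force: 0.0
```

Emit:
apply_moves([
  [[0, 0, -0.1], 0, 1],
  [[0, 0, -0.2], 0, 1],
  [[0, 0, -0.3], 0, 1],
  [[0, 0, -0.4], 0, 1],
])

```text
clock: 15.83
tool_pos: [0.4877, -0.2125, 0.1468]
orientation: [-180.0, 0.0, 150.0]
force: [-0.9, 0.8, 3.0]
opening: 0.0006
gripper_force: 1.7
```

Emit:
apply_moves([
  [[0, 0, -0.1], 0, 1],
  [[0, 0, -0.2], 0, 1],
  [[0, 0, -0.3], 0, 1],
  [[0, 0, -0.4], 0, 1],
  [[0, 0, -0.5], 0, 1],
  [[0, 0, -0.6], 0, 1],
])

```text
clock: 16.33
tool_pos: [0.4877, -0.2125, 0.1405]
orientation: [180.0, 0.0, 150.0]
force: [-0.6, -0.2, 4.5]
opening: 0.0004
gripper_force: 1.7
```

Emit:
apply_moves([
  [[0, 0, -0.05], 0, 1],
  [[0, 0, -0.1], 0, 1],
])

```text
clock: 16.5
tool_pos: [0.4877, -0.2125, 0.1395]
orientation: [-180.0, 0.0, 150.0]
force: [-0.6, -0.0, 3.6]
opening: 0.0002
gripper_force: 1.7
```

Emit:
apply_moves([
  [[0, 0, -0.05], 0, 1],
  [[0, 0, -0.1], 0, 1],
])

```text
clock: 16.67
tool_pos: [0.4877, -0.2126, 0.1392]
orientation: [-180.0, 0.0, 150.0]
force: [-3.6, 3.1, 13.1]
opening: 0.0003
gripper_force: 6.5
```

The plug is home: 13 N at 0.1392. I'll lift clear and check everything.

Emit:
apply_moves([
  [[0, 0, 1], 0, 1],
  [[0, 0, 4], 0, 1],
  [[0, 0, 8], 0, 1],
  [[0, 0, 10], 0, 1],
  [[-5, -12, 12], 0, 1],
  [[-5, -12, 12], 0, 1],
  [[-5, -12, 12], 0, 1],
  [[-5, -12, 12], 0, 1],
  [[-5, -12, 12], 0, 1],
  [[-5, -12, 12], 0, 1],
])

```text
clock: 17.5
tool_pos: [0.4373, -0.3328, 0.2584]
orientation: [180.0, -0.0, 149.9]
force: [-0.0, 0.0, 0.9]
opening: 0.0003
gripper_force: 0.0
```

Run:
```python
from h import *
S={n:ctrl.snapshot(n) for n in("scene","top")};s=S["scene"];o=ctrl.get_obs();print(o["tool_pos"],o["force"],o["clock"])
hsv=cv2.cvtColor(s["img"],cv2.COLOR_RGB2HSV)
for p in((276,181),(289,157),(204,194)):
    m=cv2.inRange(hsv,(5,85,110),(28,255,255)); w=np.zeros_like(m); cv2.circle(w,p,13,255,-1); m&=w
    nn,l,st,ce=cv2.connectedComponentsWithStats(m); i=1+np.argmax(st[1:,4]);print(st[i],ce[i].round(1))
for t in("tall_bottle","squat_bottle","mill","crank_knob","cup","tamper","tin","mortar","spoon","funnel_mouth"):
    print(t,[[np.round(r["at"]).tolist() for r in ctrl.spot_point(S[n],t)[:3]] for n in S])
```

```text
[ 0.43775018 -0.33179015  0.25828357] [-0.07333835  0.65336414  0.37883758] 17.6
[272 178  10   9  72] [276.3 182. ]
[284 155  10   7  58] [288.4 158.1]
[197 190  16  12 142] [204.3 195.5]
tall_bottle [[[302.0, 239.0], [278.0, 223.0], [251.0, 243.0]], [[246.0, 124.0], [297.0, 155.0]]]
squat_bottle [[[285.0, 182.0]], [[195.0, 219.0]]]
mill [[[207.0, 230.0]], []]
crank_knob [[[216.0, 236.0]], []]
cup [[[245.0, 195.0]], [[255.0, 230.0]]]
tamper [[[331.0, 214.0]], [[189.0, 135.0]]]
tin [[[242.0, 276.0]], [[332.0, 124.0]]]
mortar [[[162.0, 268.0], [212.0, 239.0]], []]
spoon [[[330.0, 161.0], [160.0, 269.0]], [[118.0, 213.0]]]
funnel_mouth [[[374.0, 156.0], [248.0, 195.0]], [[98.0, 143.0]]]
```

```bash
python3 -c "
from plant import ctrl
print(ctrl.close_job())"
```

```text
the job is handed in; nothing more can be done
None
```

I pressed the tall cork, the squat cork and the mill plug down to their stops, in that order, with 11 to 15 N at each stop. The check after the last press showed nothing else visibly moved, and the job was handed in at about 18 s.

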